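Free the drill jig and hold the guide pin through both bushings

ROBOT

A 6-joint arm with a two-finger parallel gripper is mounted at the origin on the work surface. World frame = base frame: x ahead of the robot, y to its left, z up, the work surface at z = 0. Lengths are in m, angles in rad, forces in N, time in s.
With the tool pointing down it reaches from about 0.275 to 0.875 m from the base axis. Payload 12.5 kg.
Tool frame: the origin (TCP) lies on the centre line of the jaws, within the pads' length; the fingertips stand r.finger_overhang ahead of it and the grasp point (between the pads) lies 3 mm ahead of it (r.finger_overhang is the distance from the TCP to the fingertips, in m); z points along the fingers, y is the direction in which the jaws open and shut (so a half turn about z gives the same grasp; the last joint's range is limited). The gripper opens to 85 mm and grips with 20 to 120 N. Pads are 22 mm wide; open, the fingers measure 114 mm over their backs; the gripper's body (76 mm by 85 mm) begins 54 mm behind the grasp point. The pads swing forward as they close: fully open they stand 13 mm farther back than shut.
Start: joints at [-1.356, 0.351, 1.652, -0, 1.139, -0.085], TCP at [0.162, -0.525, 0.253] pointing down, gripper open.
Joint ranges: [-2.75, 2.75], [-0.79, 2.1], [0.01, 2.65], [-1.57, 4.71], [0.07, 3.14], [-2.87, 2.87]. Speed limits (rad/s): [2.22, 2.22, 2.79, 3.14, 3.14, 3.14].

INTERFACE

Orientations are given as a unit quaternion [x, y, z, w].
In Python, from cell import r, optics gives the robot as it stands. The module is installed in compiled form; this text tells all that it offers. Calls block until the motion is done:
- r.move_to(position, orientation): joint-space move of the TCP to a pose.
- r.move_linear(position, rot=None, vel=0.15): straight line of the TCP; rot=None keeps the orientation; vel is the mean speed in m/s.
- r.set_joints(angles): joint-space move.
- r.set_gripper(opening, squeeze=None): opening from 0.0 (shut) to 1.0 (fully open); squeeze is the grip in N (None keeps the last); returns when the fingers have stopped.
- r.sleep(seconds).
- r.inverse_kinematics(position, orientation): joint angles nearest the present ones, or None.
- optics.get_image(name): name is "scene" or "top" or "wrist"; returns a dict with "pixels" (384x512x3 uint8, red, green, blue), "depth" (384x512 float32, m along the optical axis (not along the pixel's ray), 0 where there is no reading), "fx", "fy", "cx", "cy" (pixels), "camera_from_world" (4x4, takes a point from world to camera coordinates); the wrist camera has in their place "mount" (4x4, takes a point from camera to tool coordinates, whose origin is the TCP and whose axes are the flange's). Camera axes: x right, y down, z forward; pixel columns grow to the right and rows downward; lengths in m; the calibration is good to about 2 mm. A picture is of the moment at which its call begins: read the wrist's pose just before it.
A pose or a line that the arm cannot do raises r.PlanningError and nothing moves.
- r.hand_in(): hands the job in, once; it reports no verdict.
Readings, each from a call of its own:
- r.current_t(): time.
- r.current_q(): joint angles.
- r.current_qvel(): joint speeds.
- r.current_effort(): joint torques, N m.
- r.current_tool_pos(): TCP position.
- r.current_ee_rot(): TCP orientation.
- r.current_contact_force(): force on the tool from outside, world axes, zero at the start.
- r.current_torque(): the same for the moment, N m.
- r.current_opening(): opening from 0.0 (shut) to 1.0 (fully open).
Only numpy, scipy, OpenCV 4.12 (cv2) and the standard library are available. Lean on these libraries where they do the work, as an engineer would, in place of code of your own. Each camera call takes 0.05 s, during which the arm holds its last target.

TASK

A jar of cutting paste has been parked on top of the drill jig, right over its guide bushing: set it down upright in the flat drip tray and let go of it. Then take the longer of the two pins out of the rack by its head and thread it down through the jig's upper bushing and on through the lower one, so that its tip shows below the lower plate while its head stays clear above the upper plate. Finish while still holding the pin there, spanning both bushings and not jammed hard against the jig, without letting go; leave the short pin, the brass fitting and the chuck key alone.

Things in the scene. Friction and masses are not known exactly. Their poses are not given: they have to be found in the camera images.
- jig: Fixed C-shaped steel drill jig: base 110 x 120 x 12 mm, side wall (20 thick, inner face at y = +35 mm) and two horizontal plates 80 (x) x 70 (y) mm centred over the origin: lower one z = 60 to 74, upper one z = 112 to 126 mm (the jig's top). Each has a vertical brass-lined through hole, 15 mm wide, top chamfer 2 mm, on the line x = y = 0. Origin: on the hole axis at bench level; z up.
- upper_bushing (a point): Centre of the mouth of the upper hole, on the top face of the jig's upper plate (126 mm above the bench).
- lower_bushing (a point): Centre of the lower hole at the underside of the jig's lower plate (60 mm above the bench).
- jar: Closed round jar, 48 mm diameter, 60 mm tall, white with a black lid (lid from z = 45 mm up, 47 mm diameter), about 0.14 kg. Starts standing on the jig's upper plate over the hole. Origin: centre of its underside; z is its upright axis.
- tray: Fixed flat square dark steel drip tray, 140 x 140 mm outside, walls 4 mm thick and 10 mm high, inner floor 4 mm above the bench. Origin: centre of its underside, on the bench. To the left or the right of the jig, opposite to the rack.
- rack: Fixed wooden block 110 (x) x 60 (y) x 50 mm with two vertical holes 14.5 mm wide and 44 mm deep at x = -30 and +30 mm, in which the two pins stand head up. Origin: centre of its underside, on the bench.
- long_pin: Steel guide pin to be threaded: shank 12 mm diameter, 110 mm long, round head 20 mm diameter, 30 mm high (140 in all); the lowest 12 mm taper to a 6 mm wide tip. About 0.17 kg. Stands in one of the rack's holes, tip 6 mm above the bench, head from 116 to 146 mm. Origin: centre of the tip; z runs along the pin to the head.
- long_pin_shoulder (a point): Point on the long pin's axis at the underside of its head, 110 mm from the tip.
- short_pin: Bystander: a pin of the same thickness and head, but with a 60 mm shank (90 mm in all, too short to span both bushings), standing in the other rack hole; its head ends 96 mm above the bench. Origin: the centre of the tip.
- tee: Bystander: brass pipe tee, 70 x 50 x 30 mm, lying on the bench beyond the jig. Origin at its underside.
- chuck_key: Bystander: dark steel T-shaped chuck key, 95 x 70 x 17 mm, lying on the bench beyond the jig. Origin at its underside.
Mind the look-alikes: they are no part of the job. There is more than one size of the jar; the one meant has the size given above.

How it is judged:
On the way, in this order (a step that is already met when the one before it is completed fails the run):
1. the jar stands upright in the tray, let go and at rest (horizontal distance between jar and tray below 0.064 m and z of jar in the frame of tray below 0.009 m and angle between jar's own z axis and vertical below 0.1 rad and linear speed of jar below 0.03 m/s and contact force between the fingers and jar below 0.05 N), for 0.2 s.
2. the long pin's tip is through the upper bushing (horizontal distance between long_pin and upper_bushing below 0.01 m and z of long_pin in the frame of jig below 0.108 m and horizontal distance between long_pin_shoulder and upper_bushing below 0.02 m and height (world z) of long_pin_shoulder above 0.126 m), for 0.1 s.
At the end, for the whole second after the job is handed in: The fingers hold the long pin still: tip at least 4 mm below the lower plate, head at least 4 mm above the upper plate, tip and head within 8 mm of the bushing axis, under 15 N on the jig; the jar stands upright (0.1 rad), still and released on the tray's floor (all of step 1 and z of long_pin in the frame of jig below 0.056 m and z of long_pin_shoulder in the frame of jig above 0.13 m and horizontal distance between long_pin and lower_bushing below 0.008 m and horizontal distance between long_pin_shoulder and upper_bushing below 0.008 m and contact force between the fingers and long_pin above 1 N and contact force between long_pin and jig below 15 N and linear speed of long_pin below 0.03 m/s); the arm keeps its last pose, push and grip.
It fails at once if the jar is tipped over (angle between jar's own z axis and vertical above 0.7 rad).
It fails at once if the jar is dropped into the tray from more than 25 mm (horizontal distance between jar and tray below 0.09 m and z of jar in the frame of tray above 0.03 m and contact force between the fingers and jar below 0.05 N).
It fails at once if the short pin, the brass fitting or the chuck key is disturbed (moved more than 30 mm) (distance of any of short_pin, tee, chuck_key from where it was at the start of the episode above 0.03 m).
It also fails if it takes over 61 s, if anything falls off the work surface, if the arm or the gripper's body presses on something with over 40 N, if the wrist force passes 120 N, or if a joint passes its speed limit or range.

## Working session

There is one attempt and no reset: what is moved stays moved. The work goes in short steps, each a Python script; the robot and the scene stay as the last script left them, time stands still between calls to the robot, and variables do not carry over. Pictures are saved under pics/ and viewed, and the job is handed in when it is done.

```bash
mkdir -p pics; cat > h.py <<'E'
import numpy as np, cv2
from cell import r, optics
def grab(n,save=None):
    d=optics.get_image(n)
    if save: cv2.imwrite('pics/'+save+'.png',cv2.cvtColor(d['pixels'],cv2.COLOR_RGB2BGR))
    return d
def world(d,u,v,z=None):
    "depth-based or plane z-based world point"
    T=np.linalg.inv(d['camera_from_world'])
    ray=np.array([(u-d['cx'])/d['fx'],(v-d['cy'])/d['fy'],1.])
    if z is None: p=ray*d['depth'][int(round(v)),int(round(u))]
    else:
        w=T[:3,:3]@ray; p=ray*(z-T[2,3])/w[2]
    return T[:3,:3]@p+T[:3,3]
E
python3 - <<'E'
from h import *
for n in ['scene','top','wrist']:
    d=grab(n,n+'0')
    np.savez('pics/'+n+'0.npz',**d)
    if n!='wrist': print(n,np.linalg.inv(d['camera_from_world']).round(3),d['fx'],d['cx'],d['cy'])
    else: print(d['mount'])
print(r.current_t(),r.finger_overhang,r.current_tool_pos(),r.current_ee_rot(),r.current_opening(),r.current_contact_force())
E
```

```text
scene [[ 0.348  0.822 -0.451  0.965]
 [ 0.938 -0.305  0.167 -0.126]
 [ 0.    -0.481 -0.877  0.801]
 [ 0.     0.     0.     1.   ]] 379.9685881294694 256.49200918223113 191.27967451076844
top [[ 0.007 -0.987  0.16   0.374]
 [-1.    -0.009 -0.011  0.013]
 [ 0.012 -0.16  -0.987  1.277]
 [ 0.     0.     0.     1.   ]] 442.20333107592336 256.96503875209515 192.08956038498914
[[ 6.34840096e-04 -9.47886848e-01 -3.18606530e-01  8.14797123e-02]
 [ 9.99999238e-01  9.39183410e-04 -8.01615681e-04  9.56780191e-04]
 [ 1.05907093e-03 -3.18605778e-01  9.47886721e-01 -1.20582777e-01]
 [ 0.00000000e+00  0.00000000e+00  0.00000000e+00  1.00000000e+00]]
0.15 0.022 [ 0.16238648 -0.52524084  0.25289936] [ 9.88789772e-01  1.49313743e-01 -3.40069385e-05 -4.38700617e-04] 0.9996984737685333 [-0.86564997 -0.12582672 -1.05642403]
```

View pics/scene0.png

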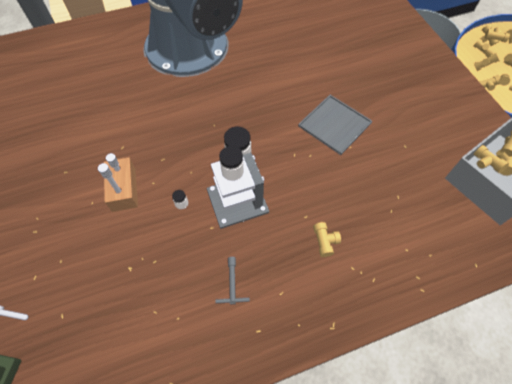

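View pics/top0.png

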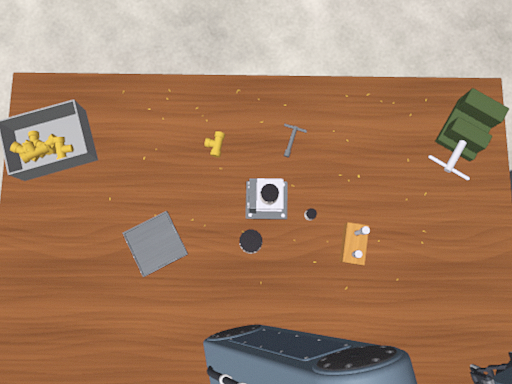

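```bash
python3 - <<'E'
import cv2
im=cv2.imread('pics/top0.png'); cv2.imwrite('pics/top0c.png',cv2.resize(im[60:260,100:420],None,fx=2.5,fy=2.5,interpolation=cv2.INTER_CUBIC))
E
```

```text
(no output)
```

View pics/top0c.png

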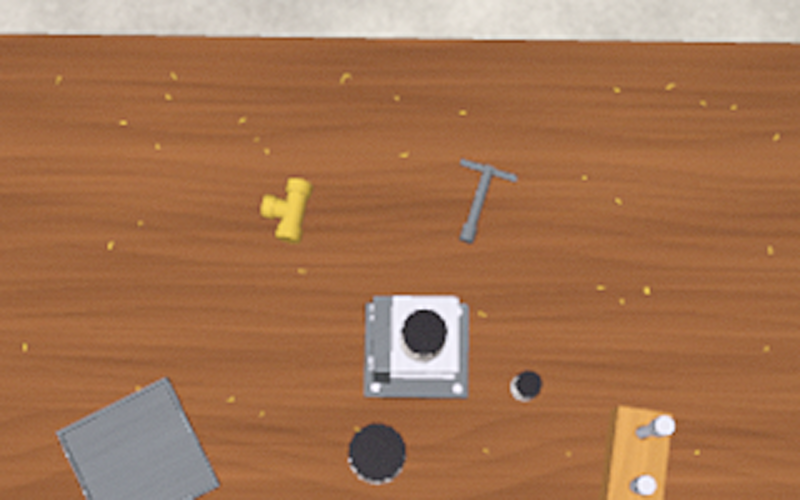

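Top view: the jar candidates are the jar on the jig at (269,193), a bigger one on the bench at (251,241) and a small one at (311,214). I want the one on the jig. The pin heads are at (365,230) and (358,254), tray at (155,243), tee at (216,144), key at (293,139). Next I'll measure them.

```bash
cat > m.py <<'E'
from h import *
L=lambda n:dict(np.load('pics/%s0.npz'%n))
def cloud(d):
    v,u=np.mgrid[0:384,0:512]; z=d['depth']
    p=np.stack([(u-d['cx'])/d['fx']*z,(v-d['cy'])/d['fy']*z,z],-1)
    T=np.linalg.inv(d['camera_from_world']); P=p@T[:3,:3].T+T[:3,3]; P[z==0]=np.nan
    return P
for n in ['top','scene']:
    d=L(n); P=cloud(d)
    z=P[...,2]; ok=(P[...,0]>.25)&(P[...,0]<.75)&(abs(P[...,1])<.45)
    print(n)
    for lo,hi,name in [(.178,.195,'jarlid'),(.12,.13,'jigtop'),(.14,.152,'longhead'),(.09,.1,'shorthead/bigjar'),(.047,.054,'rack'),(.008,.013,'base/traywall'),(.003,.006,'trayfloor'),(.1,.12,'x'),(.055,.085,'y'),(.03,.045,'small')]:
        m=(ok&(z>lo)&(z<hi)).astype(np.uint8)
        k,lab,st,c=cv2.connectedComponentsWithStats(m)
        for i in range(1,k):
            if st[i,4]>12:
                Q=P[lab==i]
                (cx,cy),(w,h),a=cv2.minAreaRect(Q[:,:2].astype(np.float32)*1000)
                print(name,st[i,4],'pix',c[i].round(),'mean',Q.mean(0).round(4),'rect',round(cx,1),round(cy,1),round(w,1),round(h,1),round(a,1))
E
python3 m.py
```

```text
top
jarlid 269 pix [269. 193.] mean [ 0.5508 -0.0284  0.184 ] rect 550.8 -28.7 45.3 43.3 87.6
jigtop 673 pix [264. 193.] mean [ 0.5579 -0.0173  0.1242] rect 557.9 -19.7 92.3 80.4 89.0
longhead 46 pix [365. 230.] mean [ 0.4616 -0.2762  0.1444] rect 461.8 -276.7 17.8 18.8 42.2
shorthead/bigjar 44 pix [357. 254.] mean [ 0.402  -0.2672  0.0946] rect 402.0 -267.4 19.3 15.8 89.9
rack 509 pix [354. 245.] mean [ 0.4287 -0.2694  0.0494] rect 431.8 -271.7 60.2 110.1 81.9
base/traywall 30 pix [290. 141.] mean [ 0.7337 -0.0981  0.0107] rect 734.0 -98.4 11.0 30.7 68.7
base/traywall 18 pix [286. 153.] mean [ 0.6969 -0.0864  0.011 ] rect 697.4 -87.4 14.3 22.6 76.1
base/traywall 328 pix [268. 208.] mean [ 0.5349 -0.0317  0.0104] rect 556.2 -25.5 108.7 119.0 0.1
trayfloor 27 pix [166. 219.] mean [0.4993 0.2604 0.0041] rect 500.1 261.7 19.0 35.6 69.4
trayfloor 20 pix [145. 226.] mean [0.4792 0.3206 0.004 ] rect 479.2 320.3 24.2 15.9 46.5
trayfloor 20 pix [157. 234.] mean [0.4582 0.2837 0.0041] rect 459.8 284.1 15.3 24.7 35.6
trayfloor 20 pix [134. 237.] mean [0.4472 0.3499 0.0046] rect 447.0 349.5 17.
[... 3055 characters left out ...]
6.0 8.9 16.1 17.9
x 116 pix [247. 190.] mean [ 0.6009 -0.0132  0.1134] rect 599.9 -21.3 89.0 4.7 88.9
y 523 pix [238. 138.] mean [0.4426 0.0197 0.0777] rect 438.7 19.6 62.6 58.8 51.1
y 58 pix [114. 164.] mean [ 0.4125 -0.2661  0.0733] rect 411.5 -265.8 9.6 19.5 20.7
y 467 pix [239. 198.] mean [ 0.5903 -0.0288  0.071 ] rect 584.1 -38.9 117.4 59.5 49.0
y 44 pix [115. 187.] mean [ 0.4694 -0.2752  0.0702] rect 469.5 -275.1 5.5 11.3 18.9
small 152 pix [124. 193.] mean [ 0.4695 -0.2649  0.0377] rect 451.5 -251.0 52.9 124.9 53.1
small 150 pix [178. 196.] mean [ 0.5213 -0.1515  0.0377] rect 520.3 -151.4 29.8 29.5 66.0
small 26 pix [258. 203.] mean [0.6003 0.0121 0.0364] rect 595.5 13.2 12.6 17.7 1.0
```

```bash
python3 - <<'E'
import cv2,numpy as np
a=cv2.imread('pics/scene0.png')[90:240,80:290]
b=cv2.imread('pics/top0.png')[170:270,230:390]
a=cv2.resize(a,(798,570),interpolation=cv2.INTER_CUBIC);b=cv2.resize(b,(800,500),interpolation=cv2.INTER_CUBIC)
cv2.imwrite('pics/sc.png',a);cv2.imwrite('pics/tc.png',b)
E
```

```text
(no output)
```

View pics/sc.png

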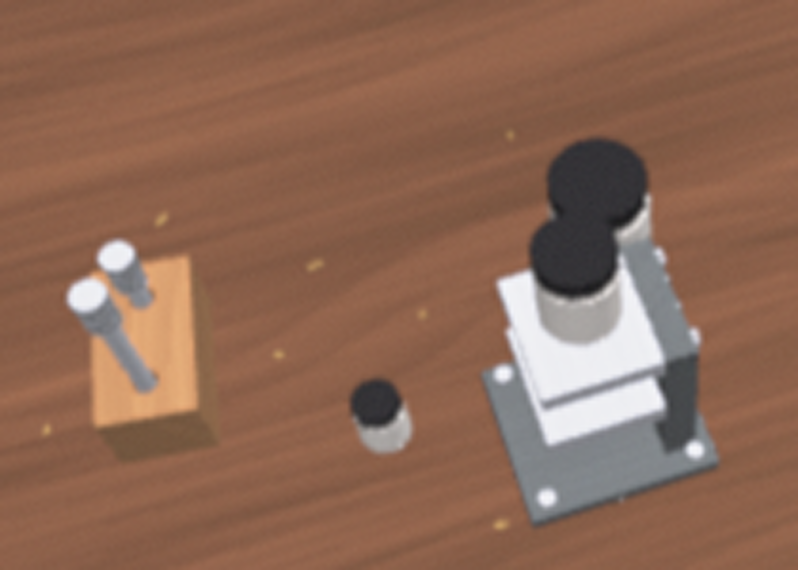

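View pics/tc.png

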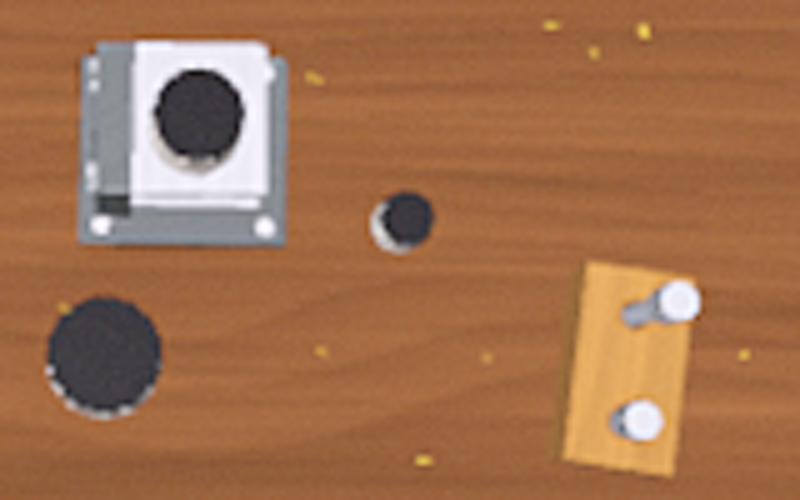

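The jar on the jig measures a 45 mm lid with its top at 0.185, as described. The other two have tops at about 0.079 (60 mm wide) and 0.037 (29 mm), so they are decoys. The long pin is the one whose head reaches 0.144, at (0.464,-0.277). Now I'll locate the tray and check reachability.

```bash
cat >> h.py <<'E'
def Q(psi): return [float(np.cos(psi/2)),float(np.sin(psi/2)),0.,0.]
E
python3 - <<'E'
from h import *
for n,c in [('top',[(166,212),(187,252),(145,276),(123,236)]),('scene',[(331,96),(371,123),(342,153),(299,125)])]:
    d=dict(np.load('pics/%s0.npz'%n)); P=np.array([world(d,*p,z=.008) for p in c]); print(n,P.mean(0).round(4),np.linalg.norm(P-np.roll(P,1,0),axis=1).round(3))
for psi in (0,.8,1.57,-1.57,-.8,np.pi/2+.8):
    q=r.inverse_kinematics([.553,-.0285,.3],Q(psi)); q2=r.inverse_kinematics([.43,.297,.05],Q(psi));print(psi,None if q is None else np.round(q,2),None if q2 is None else np.round(q2,2))
E
```

```text
top [0.4286 0.2878 0.008 ] [0.138 0.13  0.134 0.131]
scene [0.4379 0.2919 0.008 ] [0.138 0.135 0.129 0.137]
0 [-0.14  0.31  1.58 -0.    1.24  1.44] [ 0.52  0.61  1.86 -0.    0.68  2.09]
0.8 [-0.14  0.31  1.58 -0.    1.24  0.64] [ 0.52  0.61  1.86 -0.    0.68  1.29]
1.57 [-0.14  0.31  1.58 -0.    1.24 -0.13] [ 0.52  0.61  1.86 -0.    0.68  0.52]
-1.57 None [ 0.52  0.61  1.86 -0.    0.68 -2.63]
-0.8 [-0.14  0.31  1.58 -0.    1.24  2.24] None
2.3707963267948964 [-0.14  0.31  1.58 -0.    1.24 -0.94] [ 0.52  0.61  1.86 -0.    0.68 -0.28]
```

Tray centre: (0.433,0.290). Grasping the jar.

```bash
python3 - <<'E'
from h import *
r.move_to([.553,-.0285,.27],Q(1.57))
d=grab('wrist','w1'); np.savez('pics/w1.npz',**d,p=r.current_tool_pos(),q=r.current_ee_rot())
r.move_linear([.553,-.0285,.158],vel=.12)
print(r.current_t(),r.current_contact_force())
r.set_gripper(0.0,40)
print(r.current_t(),r.current_opening(),r.current_contact_force())
r.move_linear([.553,-.0285,.27],vel=.12)
print(r.current_t(),r.current_opening(),r.current_contact_force(),r.current_tool_pos())
grab('scene','s1'); grab('wrist','w2')
E
```

```text
3.5417 [ 0.56737947 -0.85218172 -0.3206636 ]
3.9833 0.5467471240689141 [-1.1383327   0.76800827  5.55778539]
5.0667 0.5475220384462833 [-0.76935343 -0.08903077 -2.19649159] [ 0.55264831 -0.02844542  0.2691644 ]
```

View pics/s1.png

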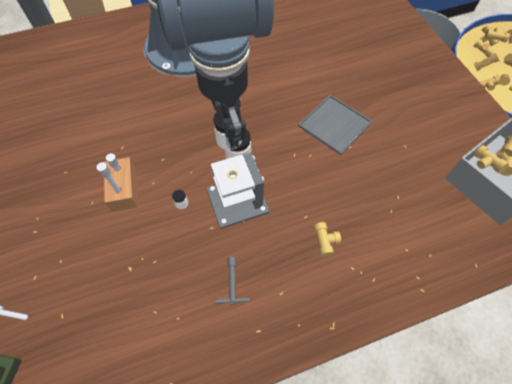

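View pics/w2.png

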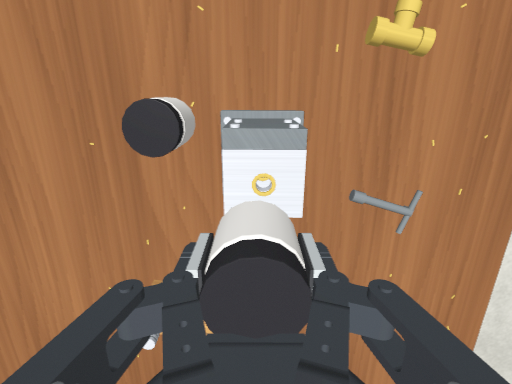

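The scene view shows the jar lifted at (233,140) and the brass bushing free at (233,175). The wrist view shows the jar held upright between the pads. Next it goes into the tray.

```bash
python3 - <<'E'
from h import *
r.move_to([.433,.290,.27],Q(1.57))
r.move_linear([.433,.290,.06],vel=.15)
r.move_linear([.433,.290,.0375],vel=.05)
print(r.current_t(),r.current_contact_force(),r.current_tool_pos())
for z in (.0365,.0355,.0345,.0335):
    f=r.current_contact_force()[2]
    if f>1: break
    r.move_linear([.433,.290,z],vel=.03)
    print(z,r.current_contact_force(),r.current_tool_pos())
r.set_gripper(0.85)
r.sleep(.2)
r.move_linear([.433,.290,.15],vel=.15)
print(r.current_t(),r.current_contact_force())
d=grab('scene','s3'); np.savez('pics/scene3.npz',**d)
d=grab('wrist','w3'); 
E
```

```text
8.6 [ 0.49824125 -0.28424395 -2.28017697] [0.43285447 0.28995085 0.03706671]
0.0365 [-0.77194884 -0.1879882   3.16927131] [0.43301686 0.29001565 0.03661858]
10.3333 [-0.03253601  0.40537237  0.16113267]
```

View pics/s3.png

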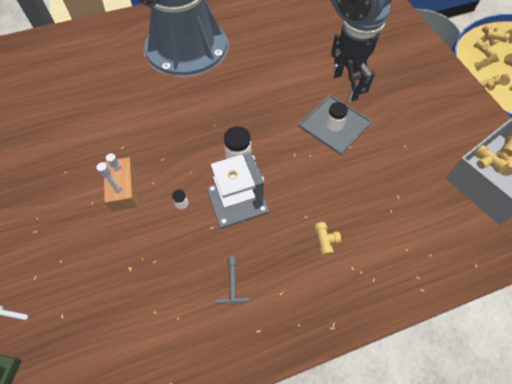

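View pics/w3.png

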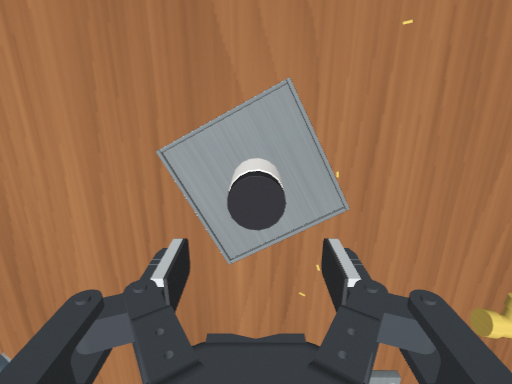

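The jar stands upright in the tray (scene (338,116), wrist (257,197)) and is released. Next I'll take a close wrist view of the bushing, then of the pin head.

```bash
cat >> h.py <<'E'
from scipy.spatial.transform import Rotation as Rn
def wgrab(save):
    p,q=np.array(r.current_tool_pos()),np.array(r.current_ee_rot())
    d=grab('wrist',save)
    M=np.eye(4); M[:3,:3]=Rn.from_quat(q).as_matrix(); M[:3,3]=p
    d['camera_from_world']=np.linalg.inv(M@d['mount'])
    d['p']=p; d['q']=q; np.savez('pics/'+save+'.npz',**d); return d
E
python3 - <<'E'
from h import *
psi=1.43
r.move_linear([.433,.290,.27],vel=.2)
r.move_to([.55,-.03,.27],Q(psi)); 
wgrab('w4')
r.set_gripper(0.6)
r.move_to([.464,-.2766,.27],Q(psi))
wgrab('w5'); print(r.current_t(),r.current_q())
d=grab('scene','s5');np.savez('pics/s5.npz',**d)
d=grab('top','t5');np.savez('pics/t5.npz',**d)
E
```

```text
13.925 [-6.21632462e-01  3.15753681e-01  1.65767080e+00  2.58141163e-04
  1.16816562e+00 -4.82174233e-01]
```

View pics/w4.png

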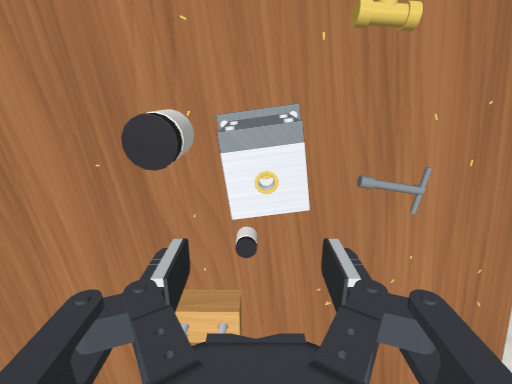

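View pics/w5.png

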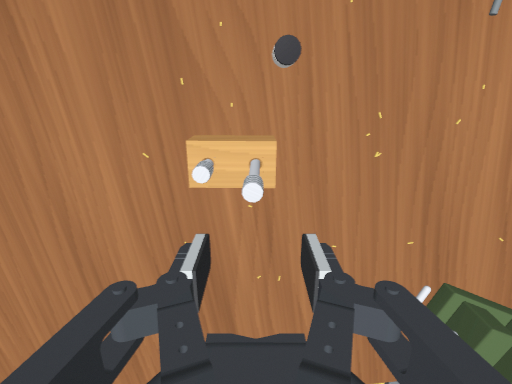

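```bash
cat > m2.py <<'E'
from h import *
def ring(d,box,z=.126):
    hsv=cv2.cvtColor(d['pixels'],cv2.COLOR_RGB2HSV); u0,v0,u1,v1=box
    m=((hsv[...,0]>15)&(hsv[...,0]<35)&(hsv[...,1]>70)).astype(np.uint8)
    k=np.zeros_like(m);k[v0:v1,u0:u1]=1;m*=k
    c=np.vstack(cv2.findContours(m,cv2.RETR_EXTERNAL,cv2.CHAIN_APPROX_NONE)[0])
    e=cv2.fitEllipse(cv2.convexHull(c)); return np.round(e[0],2),np.round(e[1],1),world(d,*e[0],z=z).round(4)
def head(d,box,z=.146):
    g=d['pixels'].min(2); u0,v0,u1,v1=box
    m=(g>195).astype(np.uint8);k=np.zeros_like(m);k[v0:v1,u0:u1]=1;m*=k
    n,lab,st,c=cv2.connectedComponentsWithStats(m); i=1+np.argmax(st[1:,4])
    cc=c[i]; return cc.round(2),st[i],world(d,*cc,z=z).round(4),world(d,*cc).round(4)
if __name__=='__main__':
    L=lambda n:dict(np.load('pics/%s.npz'%n))
    print('hole w4',*ring(L('w4'),(245,165,290,202)))
    print('hole s5',*ring(L('s5'),(215,160,250,190)))
    print('hole t5',*ring(L('t5'),(255,180,285,205)))
    print('head w5',*head(L('w5'),(235,170,275,210)))
    print('short w5',*head(L('w5'),(185,160,220,190),z=.096))
    print('head s0',*head(L('scene0'),(95,158,112,178)))
    print('head t0',*head(L('top0'),(355,222,375,238)))
E
python3 m2.py
```

```text
hole w4 [266.1  182.13] [22.5 23.2] [ 0.5602 -0.0316  0.126 ]
hole s5 [232.18 173.78] [ 7.8 10.1] [ 0.5606 -0.0304  0.126 ]
hole t5 [269.39 193.11] [7.8 8.1] [ 0.5586 -0.032   0.126 ]
head w5 [252.01 192.03] [242 183  21  19 321] [ 0.4607 -0.2798  0.146 ] [ 0.4607 -0.2802  0.1449]
short w5 [200.44 174.2 ] [192 166  18  17 241] [ 0.405  -0.2689  0.096 ] [ 0.4049 -0.2689  0.0957]
head s0 [102.52 167.24] [ 98 164  10   8  62] [ 0.4659 -0.2761  0.146 ] [ 0.4669 -0.2758  0.1473]
head t0 [365.47 229.63] [362 226   8   8  49] [ 0.4628 -0.2777  0.146 ] [ 0.4629 -0.2782  0.1441]
```

The three views agree on the hole, (0.560,-0.031), and on the head, (0.463,-0.278), to within 3 mm. The head top is at 0.145, so this is the long pin. I'll grip it by the head and draw it out.

```bash
python3 - <<'E'
from h import *
psi=1.43; x,y=.4628,-.2784
r.move_to([x,y,.20],Q(psi))
r.move_linear([x,y,.134],vel=.1)
print(r.current_t(),r.current_contact_force(),r.current_tool_pos())
r.set_gripper(0.0,60)
print(r.current_opening(),r.current_contact_force(),r.current_torque())
r.move_linear([x,y,.20],vel=.08); print(r.current_contact_force(),r.current_opening())
r.move_linear([x,y,.31],vel=.15)
print(r.current_t(),r.current_opening(),r.current_contact_force(),r.current_torque(),r.current_tool_pos())
wgrab('w6')
for n in('scene','top'):
    d=grab(n,n[0]+'6');np.savez('pics/%s6.npz'%n[0],**d)
E
```

```text
15.2167 [-0.82466489 -0.19203345  0.73246334] [ 0.46317707 -0.27868148  0.13474389]
0.21727233533608328 [0.64226593 0.37008798 5.12033332] [ 0.01489814 -0.13615936 -0.04877068]
[-0.53146346  0.5189119  -1.66723553] 0.21818719338280562
17.4667 0.21431455769995844 [ 0.45841757 -0.40927635 -2.7087682 ] [-0.00076474 -0.03915796 -0.00037109] [ 0.46246686 -0.27816199  0.3089199 ]
```

View pics/w6.png

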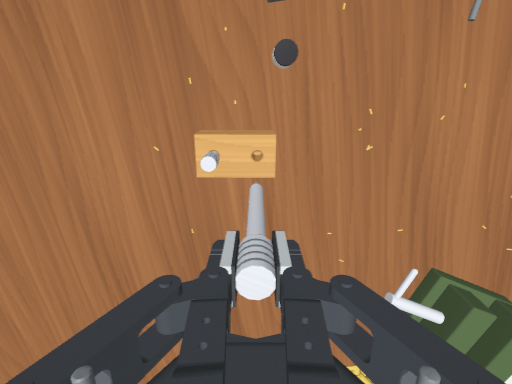

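View pics/s6.png

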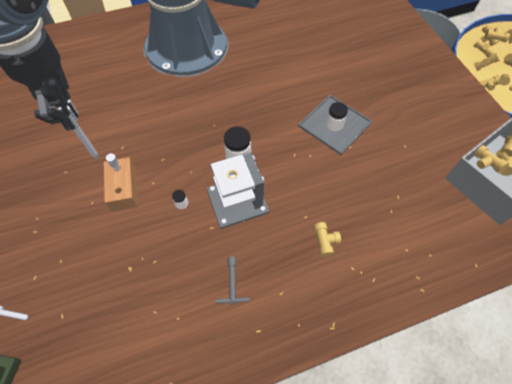

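The long pin is held and out of the rack. In the wrist view its tip is at about (257,186), the head is between the pads, and the short pin stays in place. Now I'll measure the pin's tilt and tip in the tool frame from the depth along the shank.

```bash
cat > tip.py <<'E'
from h import *
def tipm(d,pr=True):
    v,u=np.mgrid[0:384,0:512]; z=d['depth']
    C=np.stack([(u-d['cx'])/d['fx']*z,(v-d['cy'])/d['fy']*z,z],-1)
    T=C@d['mount'][:3,:3].T+d['mount'][:3,3]
    m=(z>0)&(abs(T[...,1])<.02)&(abs(T[...,0])<.025)&(T[...,2]>.03)&(T[...,2]<.14)
    n,lab,st,c=cv2.connectedComponentsWithStats(m.astype(np.uint8)); i=1+np.argmax(st[1:,4]); m=lab==i
    S=[]
    for vv in np.unique(np.where(m)[0]):
        row=T[vv][m[vv]]
        if len(row)<4: continue
        uu=np.where(m[vv])[0]; mid=(uu.min()+uu.max())/2
        near=row[np.argmax(row[:,0])]          # surface facing camera (+x)
        S.append([np.median(np.sort(row[:,0])[-4:]),(row[:,1].min()+row[:,1].max())/2,np.median(row[:,2]),np.ptp(row[:,1]),vv,mid])
    return np.array(S),m
if __name__=='__main__':
    import sys
    d=dict(np.load('pics/%s.npz'%sys.argv[1])); S,m=tipm(d)
    print(S[::4].round(4))
    k=(S[:,2]<.112)&(S[:,2]>.035)
    px=np.polyfit(S[k,2],S[k,0]-.006,1);py=np.polyfit(S[k,2],S[k,1],1)
    print('x(z)',px,'y(z)',py,'at tip .1287',np.polyval(px,.1287),np.polyval(py,.1287),'at head .003',np.polyval(px,.003),np.polyval(py,.003))
E
python3 tip.py w6
```

```text
[[ 5.800e-03  5.000e-04  1.190e-01  3.600e-03  1.830e+02  2.560e+02]
 [ 6.100e-03  1.000e-03  1.083e-01  9.700e-03  1.870e+02  2.565e+02]
 [ 5.900e-03  5.000e-04  9.780e-02  1.020e-02  1.910e+02  2.560e+02]
 [ 5.800e-03  1.000e-03  8.890e-02  1.070e-02  1.950e+02  2.565e+02]
 [ 5.600e-03  5.000e-04  8.130e-02  1.120e-02  1.990e+02  2.560e+02]
 [ 5.600e-03  4.000e-04  7.240e-02  1.070e-02  2.030e+02  2.560e+02]
 [ 5.300e-03  4.000e-04  6.560e-02  1.030e-02  2.070e+02  2.560e+02]
 [ 4.900e-03  4.000e-04  5.850e-02  1.160e-02  2.110e+02  2.560e+02]
 [ 4.900e-03  4.000e-04  5.220e-02  1.110e-02  2.150e+02  2.560e+02]
 [ 4.800e-03  4.000e-04  4.610e-02  1.080e-02  2.190e+02  2.560e+02]
 [ 4.800e-03 -0.000e+00  3.990e-02  1.120e-02  2.230e+02  2.555e+02]
 [ 4.700e-03  4.000e-04  3.550e-02  1.150e-02  2.270e+02  2.560e+02]
 [ 3.600e-03  4.000e-04  3.220e-02  1.120e-02  2.310e+02  2.560e+02]]
x(z) [ 0.0194331  -0.00199341] y(z) [ 7.82776932e-03 -9.25288346e-05] at tip .1287 0.0005076293452550202 0.0009149050767417956 at head .003 -0.0019351116290806881 -6.904552668267709e-05
```

```bash
python3 - <<'E'
import cv2
im=cv2.imread('pics/w6.png'); cv2.imwrite('pics/w6c.png',cv2.resize(im[170:310,190:330],None,fx=4,fy=4,interpolation=cv2.INTER_CUBIC))
E
```

```text
(no output)
```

View pics/w6c.png

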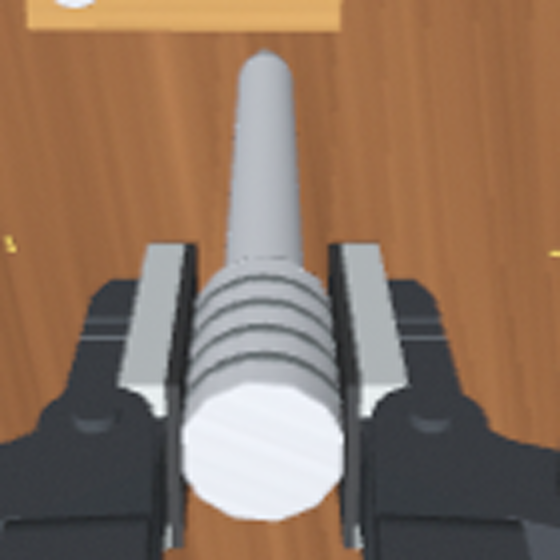

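```bash
cat > sc.py <<'E'
from h import *
from m import cloud
def axis(d,p,lo,hi,rad=.03):
    """midline of shank in a fixed view -> rays; intersect plane edges: use depth + silhouettes"""
    P=cloud(d); m=(np.hypot(P[...,0]-p[0],P[...,1]-p[1])<rad)&(P[...,2]>lo)&(P[...,2]<hi)
    k,lab,st,c=cv2.connectedComponentsWithStats(m.astype(np.uint8)); i=1+np.argmax(st[1:,4]); m=lab==i
    X=P[m]
    cam=np.linalg.inv(d['camera_from_world'])[:3,3]
    # surface nearest the camera is about .6r shallower on average: shift horizontally away from camera
    h=(X.mean(0)-cam)[:2]; h/=np.linalg.norm(h)
    px=np.polyfit(X[:,2],X[:,0],1);py=np.polyfit(X[:,2],X[:,1],1)
    return len(X),px,py,h
if __name__=='__main__':
    for n in 'st':
        d=dict(np.load('pics/%s6.npz'%n)); k,px,py,h=axis(d,(.4625,-.278),.19,.27)
        print(n,k,'dx/dz',px[0].round(4),'dy/dz',py[0].round(4),'at z=.185',np.polyval(px,.185)+.0047*h[0],np.polyval(py,.185)+.0047*h[1],h)
E
sed -i 's/^for n in \[.top/if __name__=="__main__":\n  for n in ["top/; ' m.py; python3 - <<'E'
s=open('m.py').read().split('\n')
i=[k for k,l in enumerate(s) if l.startswith('if __name__')][0]
s[i+1]="  for n in ['top','scene']:"
s=s[:i+2]+['  '+l for l in s[i+2:]]
open('m.py','w').write('\n'.join(s))
E
python3 sc.py
```

```text
s 210 dx/dz -0.0041 dy/dz -0.0208 at z=.185 0.46308974308635314 -0.2762122763515215 [-0.95760489 -0.28808484]
t 2 dx/dz -5.1912 dy/dz 5.5162 at z=.185 0.5121876303567948 -0.32689817674343896 [ 0.30052116 -0.95377515]
```

The wrist and scene views agree: the pin leans 0.02 rad, tip toward +y. I'll tilt the tool to make it vertical, put the tip over the hole and check.

```bash
cat > ins.py <<'E'
from h import *
H=np.array([.5600,-.0315]); PSI=1.43
d=np.array([.020,.006,1.]); d/=np.linalg.norm(d)
TIP=np.array([.0005,.0008,.1287])
R0=Rn.from_quat(Q(PSI)).as_matrix()
a=R0@d; ax=np.cross(a,[0,0,-1]); ang=np.arcsin(np.linalg.norm(ax)); 
RR=Rn.from_rotvec(ax/np.linalg.norm(ax)*ang).as_matrix()@R0
QQ=Rn.from_matrix(RR).as_quat().tolist()
def tcp(tipz,xy=H): return (np.array([xy[0],xy[1],tipz])-RR@TIP).tolist()
E
python3 - <<'E'
from ins import *
print(tcp(.16),QQ,Rn.from_quat(r.current_ee_rot()).as_matrix()[:,2])
r.move_to(tcp(.165),QQ)
r.move_linear(tcp(.137),vel=.08)
r.sleep(.2)
print(r.current_t(),r.current_tool_pos(),tcp(.137),r.current_contact_force(),Rn.from_quat(r.current_ee_rot()).as_matrix()[:,2],RR[:,2])
wgrab('w7')
for n in('scene','top'):
    d=grab(n,n[0]+'7');np.savez('pics/%s7.npz'%n[0],**d)
    if n=='scene': im=d['pixels']
    else: im2=d['pixels']
f=lambda i:cv2.resize(cv2.cvtColor(i,cv2.COLOR_RGB2BGR),(500,500),interpolation=cv2.INTER_CUBIC)
cv2.imwrite('pics/s7c.png',f(im[100:220,180:300])); 
cv2.imwrite('pics/w7c.png',f(cv2.cvtColor(cv2.imread('pics/w7.png'),cv2.COLOR_BGR2RGB)[130:270,190:330]))
E
python3 tip.py w7 | tail -2
python3 - <<'E'
import sys; sys.path.insert(0,'.')
import os; os.chdir('.')
from sc import *
d=dict(np.load('pics/s7.npz')); k,px,py,h=axis(d,(.56,-.0315),.15,.225,.02)
print(k,'dx/dz',px[0].round(4),'dy/dz',py[0].round(4),'at z=.14',np.polyval(px,.14)+.0047*h[0],np.polyval(py,.14)+.0047*h[1])
E
```

```text
[0.5602633422141724, -0.029443013446428842, 0.2886867493458307] [0.7550521009611778, 0.6555816962546821, -0.00951622894245877, 0.004290193079578288] [-0.00143569  0.00102304 -0.99999845]
19.3583 [ 0.56046023 -0.0295145   0.26619208] [0.5602633422141724, -0.029443013446428842, 0.2656867493458307] [ 0.31537559 -0.39349716 -2.80421408] [-0.00787444 -0.0190573  -0.99978738] [-0.00874535 -0.01895597 -0.99978207]
 [ 4.600e-03  4.000e-04  3.260e-02  1.130e-02  2.290e+02  2.560e+02]]
x(z) [ 0.0213678  -0.00214457] y(z) [ 0.01209961 -0.00033131] at tip .1287 0.0006054651923948768 0.0012259056214436283 at head .003 -0.002080466938129998 -0.00029501597919334255
135 dx/dz -0.0022 dy/dz -0.0024 at z=.14 0.5607347129896337 -0.029992616869273837
```

View pics/w7c.png

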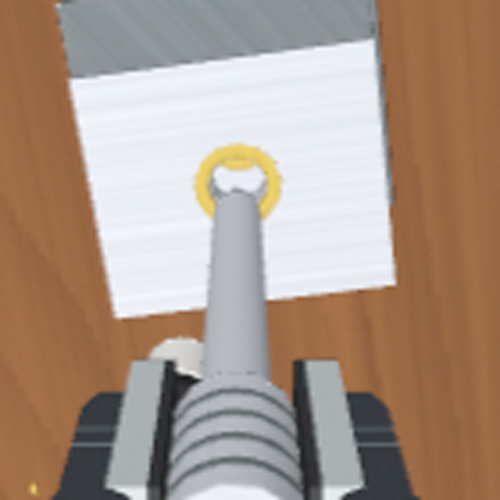

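View pics/s7c.png

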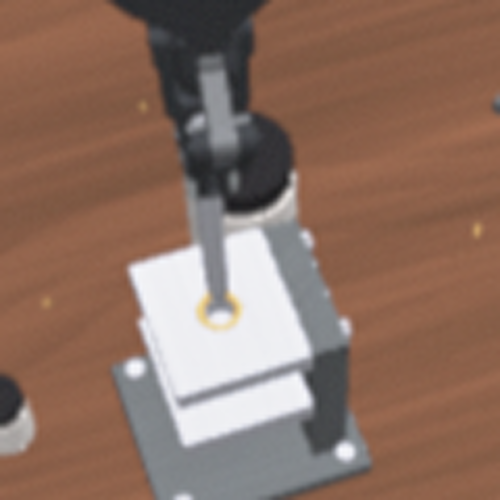

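The pin is now vertical to about 0.003 rad. In the scene camera its tip, at (0.5607,-0.0300), lies over the ring at (0.5606,-0.0304), and in the wrist crop the tip (237) lines up with the ring centre (238). I'll insert in guarded steps.

```bash
python3 - <<'E'
from ins import *
f0=np.array(r.current_contact_force())
for z in np.arange(.131,.0735,-.006):
    r.move_linear(tcp(z),vel=.05)
    f=np.array(r.current_contact_force())-f0
    print(round(z,3),f.round(1),np.array(r.current_torque()).round(2),(np.array(r.current_tool_pos())-tcp(z)).round(4),round(r.current_opening(),3))
    if np.linalg.norm(f)>8: break
print(r.current_t())
wgrab('w8')
d=grab('scene','s8');np.savez('pics/s8.npz',**d)
cv2.imwrite('pics/s8c.png',cv2.resize(cv2.cvtColor(d['pixels'][100:220,180:300],cv2.COLOR_RGB2BGR),(500,500),interpolation=cv2.INTER_CUBIC))
E
```

```text
0.131 [ 1.6  0.8 -1.3] [ 0.04 -0.01  0.02] [-0.0002  0.0001 -0.0005] 0.215
0.125 [0.5 0.7 0.7] [0.03 0.01 0.05] [-0.0002  0.     -0.0004] 0.215
0.119 [ 0.4  0.  -0.9] [-0.04  0.   -0.03] [-0.0002  0.     -0.0004] 0.214
0.113 [-0.1  0.  -0.7] [ 0.06 -0.02  0.  ] [-0.0002  0.     -0.0004] 0.216
0.107 [0.4 0.5 0.2] [ 0.05 -0.01 -0.04] [-0.0002  0.     -0.0004] 0.212
0.101 [ 0.3  1.4 -0.2] [0.05 0.01 0.01] [-0.0002  0.     -0.0004] 0.218
0.095 [0.1 0.6 0.1] [0.02 0.04 0.  ] [-0.0002  0.     -0.0004] 0.215
0.089 [0.4 0.4 0.6] [ 0.01 -0.02 -0.  ] [-0.0002  0.     -0.0004] 0.215
0.083 [-1.   0.1 -0. ] [ 0.    0.   -0.02] [-0.0002  0.     -0.0004] 0.217
0.077 [0.8 0.8 0.7] [ 0.07 -0.05  0.05] [-0.0002  0.     -0.0004] 0.216
22.175
```

View pics/s8c.png

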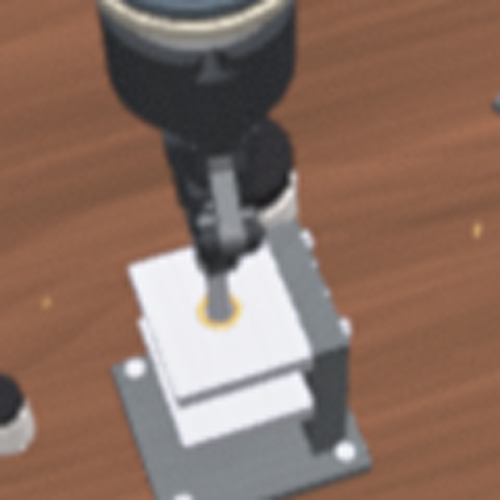

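The pin is centred in the upper ring with no contact force. On through the lower bushing.

```bash
python3 - <<'E'
from ins import *
f0=np.zeros(3)+[.3,-.4,-2.2]
for z in np.arange(.072,.041,-.005):
    r.move_linear(tcp(z),vel=.04)
    f=np.array(r.current_contact_force())-f0
    print(round(z,3),f.round(1),np.array(r.current_torque()).round(2),(np.array(r.current_tool_pos())-tcp(z)).round(4),round(r.current_opening(),3))
    if np.linalg.norm(f)>8: break
r.sleep(.5)
print(r.current_t(),r.current_contact_force(),r.current_qvel())
wgrab('w9')
for n in('scene','top'):
    d=grab(n,n[0]+'9');np.savez('pics/%s9.npz'%n[0],**d)
    if n=='scene': s=d
cv2.imwrite('pics/s9c.png',cv2.resize(cv2.cvtColor(s['pixels'][90:240,180:380],cv2.COLOR_RGB2BGR),(800,600),interpolation=cv2.INTER_CUBIC))
E
```

```text
0.072 [ 0.2 -0.4 -0.5] [-0.    0.04 -0.02] [-0.0002  0.     -0.0003] 0.218
0.067 [-0.1  0.2 -0.4] [ 0.01 -0.03 -0.01] [-0.0002  0.     -0.0003] 0.214
0.062 [-0.3 -0.1 -0.4] [ 0.09  0.01 -0.03] [-0.0001  0.     -0.0003] 0.215
0.057 [ 0.8  0.8 -0.9] [-0.07 -0.03 -0.04] [-0.0002  0.     -0.0003] 0.22
0.052 [-0.3  0.6 -0.2] [ 0.01 -0.11 -0.04] [-0.0001  0.     -0.0003] 0.22
0.047 [ 0.3  0.3 -0.9] [ 0.04 -0.04  0.06] [-0.0001  0.     -0.0003] 0.218
0.042 [-1.7  1.  -0.1] [ 0.   -0.01  0.02] [-0.0002  0.     -0.0003] 0.219
24.7 [ 0.03968255 -0.25891475 -2.23942246] [ 0.00045971  0.00121901  0.00083035 -0.00017812  0.00044607  0.00038461]
```

View pics/s9c.png

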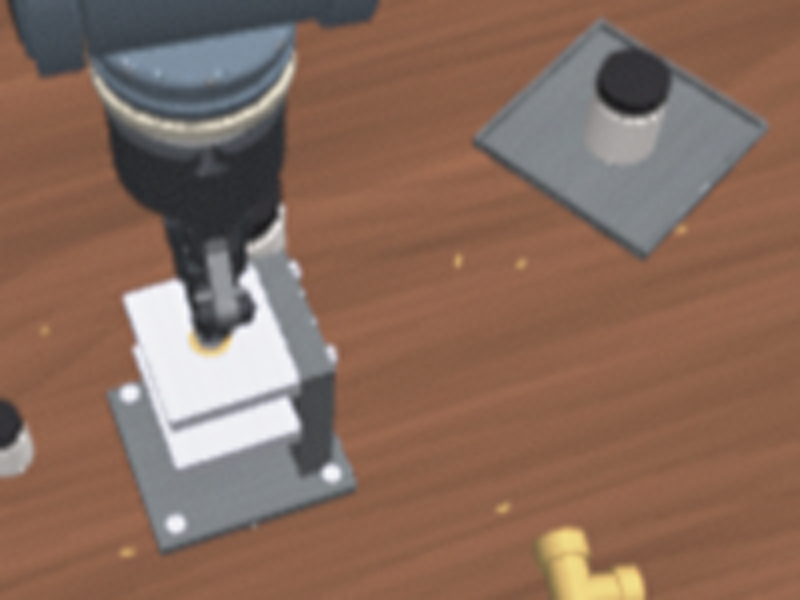

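View pics/w9.png

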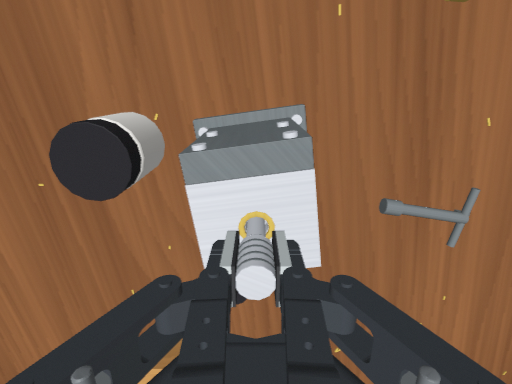

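```bash
python3 - <<'E'
from h import *
d=dict(np.load('pics/w9.npz')); print('head top',[world(d,u,v).round(4) for u,v in((256,278),(250,285),(262,285))],'plate',world(d,220,240).round(4),'ring edge',world(d,242,225).round(4))
print(d['p'], r.current_contact_force(), r.current_opening(), r.current_t())
E
python3 - <<'E'
import os; os.chdir('.')
from h import *
from m import cloud
d=dict(np.load('pics/s9.npz')); P=cloud(d); m=(P[...,2]>.054)&(P[...,2]<.075)&(P[...,1]>.2)&(P[...,0]<.55)
print('jar lid',P[m].mean(0).round(4),m.sum(), P[m][:,2].max())
E
```

```text
head top [array([ 0.5606, -0.029 ,  0.1813]), array([ 0.5575, -0.0311,  0.183 ]), array([ 0.5629, -0.0329,  0.1816])] plate [ 0.5418 -0.0214  0.1553] ring edge [ 0.5515 -0.0276  0.128 ]
[ 0.56028007 -0.02942596  0.1707221 ] [-0.2117489   0.59441111 -2.60931786] 0.2208330933960568 24.85
jar lid [0.4365 0.2884 0.0622] 248 0.06727546665508244
```

The head top is at 0.182, so the tip is at about 0.042 and the shoulder at about 0.152. The jar lid is at 0.062–0.064 in the tray, so the jar is on the tray floor. No contact load is showing, so I'm handing in.

```bash
python3 - <<'E'
from h import *
r.hand_in(); print(r.current_t(),r.current_contact_force(),r.current_opening())
E
```

```text
the job is handed in; nothing more can be done
the job is handed in; nothing more can be done
```

I set the jar upright in the drip tray and released it. Then I drew the long pin from the rack by its head and threaded it through both bushings. I handed the job in at about 25 s, still holding the pin; hand-in reports no verdict.

**Pin:** The head top measured about 0.182 m. That puts the shoulder at about 0.152 m, 26 mm above the upper plate, and the tip at about 0.042 m, 18 mm below the lower plate's underside. The tip depth is worked out from the head height and tool position, because no camera could see under the lower plate.

**Alignment:** The pin leaned 0.02 rad in the grip, so I tilted the tool to make it vertical. Before insertion the tip was within about 0.5 mm of the hole axis in the scene camera. Insertion met no contact force above the sensor noise of about 2 N.

**Jar:** The lid measured about 0.062–0.064 m high, within 4 mm of the tray centre, which fits the jar standing on the tray floor.

**Bystanders:** No contact was felt near the short pin, tee or chuck key, and none looked moved in the pictures where it was in view. I did not re-measure their positions at the end.

**Disagreements:**
- The camera views differed by up to 5 mm on the pin head (2 mm on the hole), so I made the fit from comparisons within a single camera.
- One wrist depth reading meant for the plate came out at 0.155 m instead of 0.126 m. I took it as having hit a finger and did not use it.

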